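Load the card rack through the spring gate

ROBOT

A 6-joint arm with a two-finger parallel gripper is mounted at the origin on a cart in front of the work surface, level with it; the furniture and walls round the work are solid. World frame = base frame: x ahead of the robot, y to its left, z up, the work surface at z = 0. Lengths are in m, angles in rad, forces in N, time in s.
With the tool pointing down it reaches from about 0.35 to 0.925 m from the base axis. Payload 6.4 kg.
Tool frame: the origin (TCP) lies at the very end of the fingers, on their centre line; the grasp point (between the pads) lies 19 mm behind it; z points along the fingers, y is the line along which they close (so a half turn about z gives the same grasp; the last joint's range is limited). The gripper opens to 85 mm and grips with 20 to 120 N. Pads are 22 mm wide; open, the fingers measure 114 mm over their backs; the gripper's body (76 mm by 85 mm) begins 54 mm behind the grasp point. The pads swing forward as they close: fully open they stand 13 mm farther back than shut.
Start: joints at [-1.311, 0.245, 1.558, -0, 1.339, -0.174], TCP at [0.273, -0.59, 0.231] pointing down, gripper open.
Joint ranges: [-3.13, 3.13], [-1.02, 2.26], [0.13, 2.54], [-0.95, 4.09], [0.21, 2.88], [-2.74, 2.74]. Speed limits (rad/s): [2.57, 2.57, 3.14, 3.14, 3.14, 3.14].

INTERFACE

Orientations are given as a rotation vector (axis times angle).
In Python, from plant import monitor, viewer, order gives the robot as it stands.
- The arm moves only by the shell command python3 -m inch 'ROWS'. ROWS is JSON, a list of rows, each a list of 3 entries, a list of its own where there are three numbers: the shift along the tool's x, y, z in mm, then the turn about the tool's z in degrees, then the closure, from 0 (fully open) to 1 (shut). A call has 1 to 5 rows; each row shifts and turns the commanded pose from where the row before left it, along the tool's axes as they then stand; what a row does not reach is not made up. A row lasts 1/10 s, in which the tool goes at most 50 mm and 8.59 degrees, less where a joint would pass 70% of its speed; a pose out of reach is approached as far as the arm can. A call with a gripper value outside its range is refused whole. The fingers move at their own pace and stop on an object; the grip force is fixed at half the most. Time passes only in rows, so rows that do not move let the fingers close. It gives the time, the measured TCP pose, the force, the opening and the grip force at its end, in the units of the state.
- monitor.read_state(): the state, without advancing time (a new reading comes with each control period).
- viewer.get_image(name): name is "scene" or "top" or "wrist"; returns the picture (384x512x3 uint8, red, green, blue); there is no depth.
- viewer.camera_params(name): a dict with "camera_matrix" (3x3 intrinsics, pixels), "rvec" (rotation vector, rad) and "tvec" (3), from world to camera coordinates, as OpenCV has them. Camera axes: x right, y down, z forward; pixel columns grow to the right and rows downward; lengths in m; the calibration is good to about 2 mm. The wrist camera is an equidistant fisheye: a pixel r from the principal point sees the ray r / f radians off the axis. A picture is of the moment at which its call begins: read the wrist's pose just before it. camera_params takes no time and is no camera call; for the wrist camera it gives the pose at the moment of the call.
- order.sign_off(): hands the job in; it is judged then, once.
The state is a dict: "t": time; "joint_positions": joint angles; "joint_vel": joint speeds; "joint_torque": joint torques, N m; "eef_pos": TCP position; "tool_rot": TCP orientation; "contact_force": force on the tool from outside, world axes, zero at the start; "moment": the same for the moment, N m; "width": opening from 0.0 (shut) to 1.0 (fully open); "finger_force": force on a finger pad.
Only numpy, scipy, OpenCV 4.12 (cv2) and the standard library are available. Lean on these libraries where they do the work, as an engineer would, in place of code of your own. Each camera call takes 0.05 s, during which the arm holds its last target. There are 200 camera calls.

TASK

Press the yellow pedal down with one fingertip so that the red gate swings open, and keep it pressed while another fingertip pushes the card rack along the chute, past the gate and fully home against the end stop. Then let the pedal up so that the gate shuts behind the rack. Push the rack only, never pinch, lift or tip it; don't let the gate and rack press on each other, and leave the other things alone.

Things in the scene. Friction and masses are not known exactly. Their poses are not given: they have to be found in the camera images.
- dock: fixed aluminium chute, open on top. Origin on the worktop, on the chute's centre line, under the red gate; +y along the chute from loading end to end stop, -x the pedal's side, z up. Floor 4 mm thick, y -275 to +200. Walls 5 mm thick, inner faces at x = -34 and +34; the pedal-side wall reaches z = 24, the other z = 40. All in mm in this frame, as are all 'chute x, y, z' below
- stop_face (a point): middle of the end stop's face, chute (0, 188, 30) mm; the stop reaches z = 70. It is the face that the rack's front meets
- shaft (a point): point on the hinge shaft (8 mm thick, parallel to chute y) in the gate's plane, chute (-44, 0, 24) mm; its bearing blocks stand at chute y = -262 and +58, x = -34 to -58, 34 high (with feet to x = -76, 4 high)
- gate (a joint): turn of gate and pedal together (one sprung part about the shaft), rad: 0 shut, 0.8 hard stop; grows as the pedal goes down, springs shut when let go. The gate is clear of the rack from about 0.6; 0.7 is a good working angle. Hinged along the chute, it cannot be pushed open by the rack
- leaf_block (a point): centre of the red gate leaf's block, 20x8x18 (chute y = -4 to +4); moves with the gate. Shut, the block fills chute x = -32 to -12, z = 52 to 70 and bars the rack. Open at 0.7 it leans over the pedal-side wall, between chute x = -65 and -34, up to z = 82; two spread fingers, one over the pedal and one in the chute, can pass either side of it
- pedal_mid (a point): middle of the top of the yellow pedal, half-way along (chute y = -107), moving with it. Plate 46 wide, 4 thick, outside the pedal-side wall, chute y = -255 to +40. Shut it slopes up outward: chute x -59 to -97, top z 45 (inner) to 70 (outer edge). At 0.7 nearly level: x -67 to -113, top z 30 to 26; a flat 15 mm wide fingertip at x = -88 then stands at z = 29. Takes about 3 to 5 N; a fingertip can slide along it
- card_rack: loose black rack with upright coloured cards, 60 wide (x), 180 long (y), 88 high, 0.2 to 0.45 kg, standing on the chute floor with 4 mm play each side, axes as the chute's. Origin: centre of its underside. Cards stand from its y = -25 to +80; the rear (-y) end has empty slots 58 high. Front upright at y = +88, base to +90. Fully home its origin is at chute y = +98; it starts at -135 to -105
- rack_rear (a point): middle of the upright rear face to push on, at rack (0, -84, 30) mm; the face spans x = -28 to +28, 6 to 58 above the rack's underside; the 6 mm high base plate sticks out 6 mm further back
- solder_reel: blue solder reel standing on end, 56 dia x 40 high mm, loose on the worktop, to be left alone; origin at the centre of its underside
- relay: small pinkish relay in a clear case, 22x28x36 mm, loose on the worktop, to be left alone; origin at the centre of its underside
- usb_stick: blue USB stick lying flat, 17x58x8 mm, loose on the worktop, to be left alone; origin at the centre of its underside
- end_cap_0: black round end cap, 32 dia x 22 high mm, loose on the worktop, to be left alone; origin at the centre of its underside
- marker_black: white marker pen with a black cap lying flat, 14x130x15 mm, loose on the worktop, to be left alone; origin at the centre of its underside
- tape_roll: black tape roll lying flat, 67 dia x 19 high mm, loose on the worktop, to be left alone; origin at the centre of its underside
- part_box_0: small white carton, 51x75x45 mm, loose on the worktop, to be left alone; origin at the centre of its underside
Not all that is in view belongs to the job. There is more than one size of the card_rack; the job needs the larger.

How it is judged:
By the outcome, as a careful person would: the job done as asked, in the order asked, and still so for the second after the job is handed in, with the robot touching nothing.
It also fails if it takes over 48 s, if anything falls off the work surface, if the arm or the gripper's body presses on something with over 40 N, if the wrist force passes 120 N, or if a joint passes its speed limit or range.

## Working session

There is one attempt and no reset: what is moved stays moved. The work goes in short steps, Python scripts to look and compute and a shell command to move; the robot and the scene stay as the last step left them, time stands still between calls to the robot, and variables do not carry over. Pictures are saved under pics/ and viewed, at most 10 in all, crops included, and the job is handed in when it is done.

```bash
ls; mkdir -p pics
python3 - <<'E'
from plant import monitor, viewer
import cv2
s=monitor.read_state();print(s)
for n in ("scene","top"):
    im=viewer.get_image(n);cv2.imwrite(f"pics/{n}0.png",im[:,:,::-1])
    p=viewer.camera_params(n);print(n,p)
E
```

```text
pics
{'t': 0.0, 'joint_positions': array([-1.31108624e+00,  2.45818465e-01,  1.55902397e+00,  3.41779796e-06,
        1.33867549e+00, -1.74108254e-01]), 'joint_vel': array([ 2.03989408e-06,  1.20105946e-04, -3.67719676e-04, -1.63515546e-03,
       -2.73639369e-03,  3.17537994e-04]), 'joint_torque': array([-1.68920055e-04, -4.29511964e+01, -3.26126504e+01, -1.42842582e-04,
        5.34672217e-03,  2.88300775e-06]), 'eef_pos': array([ 0.27307641, -0.58924295,  0.23017215]), 'tool_rot': array([-3.06609835e+00, -6.75694022e-01,  1.24104170e-04]), 'contact_force': array([-0.24224846, -0.20183861,  0.36818675]), 'moment': array([-0.03686623, -0.03243877, -0.02822357]), 'finger_force': 0.0, 'width': 1.0019285539292837}
scene {'camera_matrix': array([[418.03747788,   0.        , 258.71766934],
       [  0.        , 418.03747788, 192.99604182],
       [  0.        ,   0.        ,   1.        ]]), 'rvec': array([ 2.12430427, -0.60894778,  0.32219159]), 'tvec': array([-0.50651123,  0.19887137,  1.4707484 ])}
top {'camera_matrix': array([[409.58386253,   0.        , 249.4847815 ],
       [  0.        , 409.58386253, 192.30032354],
       [  0.        ,   0.        ,   1.        ]]), 'rvec': array([ 2.14825975, -2.0525672 ,  0.22754751]), 'tvec': array([-0.09439252,  0.5380105 ,  1.36128202])}
```

View pics/scene0.png

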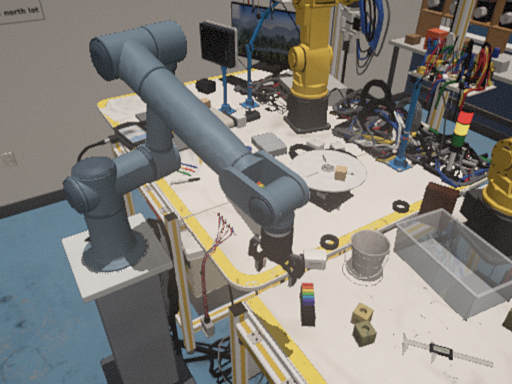

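View pics/top0.png

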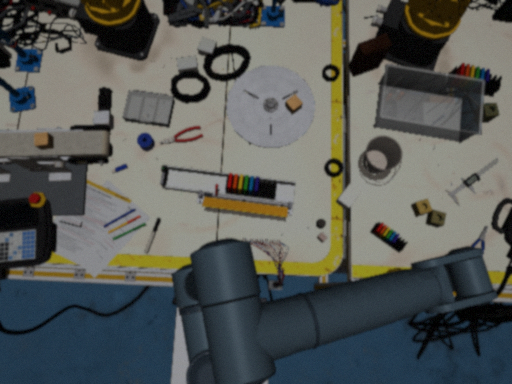

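Top view: the chute runs from about (163,178), the end stop, to (295,200), the loading end. The pedal is at (204-288, 203-212), the gate at about (217,190), and the rack in the chute has its cards at (228-277,185). The other racks are a small one at (388,236) and one at (480,75), both outside the chute. The rack standing in the chute is the one to push; I'll confirm it in an enlarged crop.

Run:
```python
import cv2
im=cv2.imread("pics/top0.png")[155:230,150:310]
cv2.imwrite("pics/crop0.png",cv2.resize(im,None,fx=5,fy=5,interpolation=cv2.INTER_CUBIC))
```

```text
(no output)
```

View pics/crop0.png

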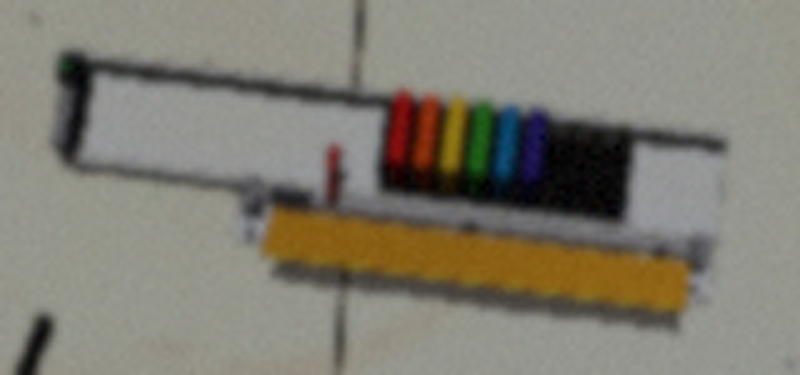

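The crop shows the rack in the chute: red to violet cards at crop x 400–535, empty black slots to 628. The gate is at (333,147–200), and the pedal corners are (272,206), (263,257), (685,312) and (690,262). Next I fit the pose.

```bash
cat > h.py <<'E'
import numpy as np, cv2
from scipy.spatial.transform import Rotation as R
from scipy.optimize import least_squares
def chute2w(P,q):
    c,s=np.cos(q[2]),np.sin(q[2]); P=np.atleast_2d(P)/1000.
    return np.c_[c*P[:,0]-s*P[:,1]+q[0], s*P[:,0]+c*P[:,1]+q[1], P[:,2]]
def proj(W,p): return cv2.projectPoints(np.asarray(W,float),p["rvec"],p["tvec"],p["camera_matrix"],None)[0][:,0]
E
python3 - <<'E'
from h import *
from plant import viewer
p=viewer.camera_params("top")
M=np.array([[-59,40,45],[-97,40,70],[-97,-255,70],[-59,-255,45],[36,-275,40],[-12,0,70],[-32,0,70]],float)
U=(np.array([[272,206],[263,257],[685,312],[690,262],[725,145],[333,147],[333,202]])+.5)/5-.5+[150,155]
r=least_squares(lambda q:(proj(chute2w(M,q),p)-U).ravel(),[.6,.1,0.])
q=r.x;print(q,np.degrees(q[2]),r.fun.reshape(-1,2).round(2))
np.save("q.npy",q)
V=(np.array([[630,130],[622,218]])+.5)/5-.5+[150,155]
for dx,v in zip((28,-28),V):
    f=least_squares(lambda a:(proj(chute2w([[a[0],a[1],62]],q),p)-v).ravel(),[0,-200]);print("rack rear",f.x, 'origin',f.x[1]+84)
for n,P in {"stop":[0,188,30],"back":[-88,-255,30],"rear":[0,-215,30]}.items(): print(n,chute2w([P],q))
w=viewer.camera_params("wrist");print(w)
E
```

```text
[ 0.57332244  0.04515661 -0.07454825] -4.271300303717079 [[-0.31  2.2 ]
 [-0.93  1.29]
 [ 0.6   0.51]
 [ 0.05  0.93]
 [ 1.23 -0.97]
 [ 0.09  0.66]
 [-0.71 -4.75]]
rack rear [  29.05465755 -202.43940828] origin -118.43940828455968
rack rear [ -33.97991298 -203.60352241] origin -119.60352240840467
stop [[0.58732454 0.23263445 0.03      ]]
back [[ 0.46657465 -0.20258097  0.03      ]]
rear [[ 0.55730941 -0.16924624  0.03      ]]
{'camera_matrix': array([[297.31863964,   0.        , 257.62337404],
       [  0.        , 297.31863964, 190.28182162],
       [  0.        ,   0.        ,   1.        ]]), 'rvec': array([-2.41237132,  1.54162411,  0.25066181]), 'tvec': array([-0.64881533, -0.0403304 ,  0.38204763])}
```

The rack in the chute is confirmed: about 63 mm wide at z = 62, with its origin at y ≈ -119. I'll line the tool up with the chute (tool x = chute +y, tool y = chute +x) above the loading end and check from close by.

```bash
python3 -m inch '[[[0,0,0],-8,0],[[0,0,0],-8,0],[[0,0,0],-8,0],[[0,0,0],-8,0.15],[[0,0,0],-8,0.15]]'
python3 -m inch '[[[0,0,0],-8,0.15],[[0,0,0],-8,0.15],[[0,0,0],-5,0.15],[[0,0,0],0,0.15],[[40,20,0],0,0.15]]'
python3 -m inch '[[[40,20,0],0,0.15],[[40,20,0],0,0.15],[[40,20,0],0,0.15],[[40,20,0],0,0.15],[[40,20,0],0,0.15]]'
python3 -m inch '[[[40,20,0],0,0.15],[[40,20,0],0,0.15],[[40,20,0],0,0.15],[[40,20,0],0,0.15],[[0,0,0],0,0.15]]'
python3 - <<'E'
from h import *
from plant import monitor,viewer
q=np.load("q.npy")
s=monitor.read_state();Rm=R.from_rotvec(s["tool_rot"]).as_matrix();print(s["eef_pos"],Rm.round(3),s["width"],s["t"])
w=viewer.camera_params("wrist");im=viewer.get_image("wrist")
np.save("w1.npy",np.r_[w["rvec"],w["tvec"]])
cv2.imwrite("pics/w1.png",cv2.resize(im[:,:,::-1],(800,600),interpolation=cv2.INTER_CUBIC))
E
```

```text
t: 0.6
eef_pos: [0.2731, -0.5894, 0.2306]
tool_rot: [-2.646, -1.692, -0.001]
contact_force: [0.1, -0.2, -0.2]
width: 0.851
finger_force: 0.0
t: 1.1
eef_pos: [0.2941, -0.5537, 0.2308]
tool_rot: [2.308, 2.131, -0.002]
contact_force: [0.9, 0.4, 0.6]
width: 0.846
finger_force: 0.0
t: 1.6
eef_pos: [0.4108, -0.3573, 0.2311]
tool_rot: [-2.303, -2.137, -0.0]
contact_force: [1.8, -0.3, 0.1]
width: 0.847
finger_force: 0.0
t: 2.1
eef_pos: [0.5032, -0.2011, 0.2311]
tool_rot: [-2.295, -2.144, -0.002]
contact_force: [-0.2, -0.5, -0.0]
width: 0.853
finger_force: 0.0
[ 0.50315856 -0.20114028  0.23109672] [[ 0.068  0.998  0.   ]
 [ 0.998 -0.068  0.001]
 [ 0.001  0.    -1.   ]] 0.8529406567935041 2.1
```

View pics/w1.png

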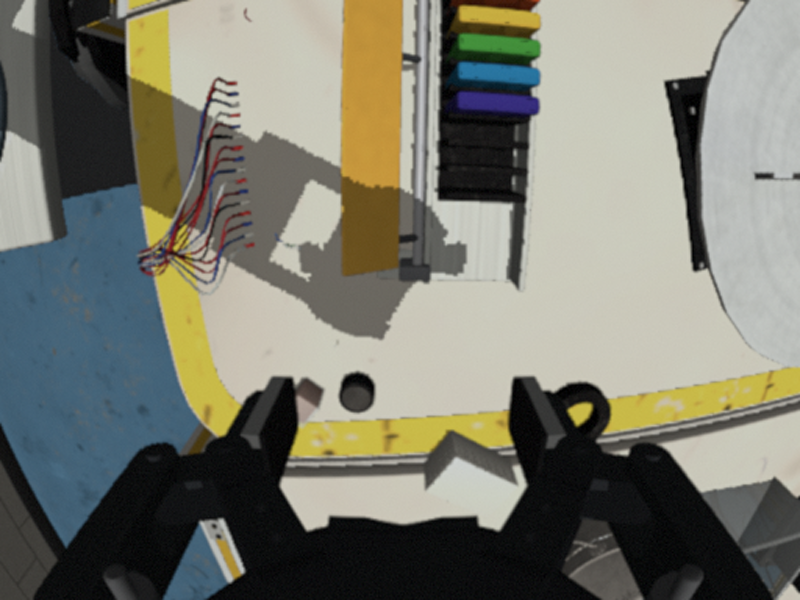

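The wrist picture shows the pedal's rear corners at (342,275) outer and (402,268) inner, the far wall's end at (522,290), and the top of the rack's rear upright running (439,196)–(524,200). I'll refine the fit from these.

```bash
cat >> h.py <<'E'
K=np.array([[297.3186,0,257.6234],[0,297.3186,190.2818],[0,0,1]])
def wproj(W,w):
    return cv2.fisheye.projectPoints(np.asarray(W,float).reshape(-1,1,3),w[:3].reshape(3,1),w[3:].reshape(3,1),K,np.zeros(4))[0].reshape(-1,2)
def tochute(W,q):
    c,s=np.cos(q[2]),np.sin(q[2]);d=np.asarray(W)[:2]-q[:2]
    return np.r_[c*d[0]+s*d[1],-s*d[0]+c*d[1],W[2]]*1000
E
python3 - <<'E'
from h import *
from plant import monitor
w=np.load("w1.npy");q0=np.load("q.npy")
U=(np.array([[342,275],[402,268],[522,290],[345,1],[402,1],[439,196],[524,200]])+.5)/1.5625-.5
def f(a):
    M=[[-97,-255,70],[-59,-255,45],[36.5,-275,40],[-97,a[3],70],[-59,a[4],45],[a[5]-28.,a[6],62],[a[5]+28,a[6],62]]
    return (wproj(chute2w(np.array(M,float),a[:3]),w)-U).ravel()
r=least_squares(f,list(q0)+[-100,-100,0,-203],x_scale=[.01,.01,.01,10,10,10,10])
print(r.x.round(4),r.fun.reshape(-1,2).round(1)); q=r.x[:3];np.save("q.npy",q)
s=monitor.read_state();print("tcp in chute",tochute(s["eef_pos"],q).round(1), "yaw err", np.degrees(np.arctan2(0.068,.998)+q[2]))
# fingertip back-projection: pad tips at px
for px in ([283,378],[524,378]):
    u=(np.array([px])+.5)/1.5625-.5
    ray=np.r_[cv2.fisheye.undistortPoints(u.reshape(1,1,2),K,np.zeros(4)).ravel(),1]
    Rc=R.from_rotvec(w[:3]).as_matrix();c=-Rc.T@w[3:];d=Rc.T@ray
    for z in (.231,.241): print(z,tochute(c+d*(z-c[2])/d[2],q).round(1))
E
```

```text
[ 5.802000e-01  4.470000e-02 -8.010000e-02 -6.855650e+01 -6.094360e+01
 -3.512300e+00 -2.015314e+02] [[ 1.2  0. ]
 [-1.5 -1.1]
 [ 0.6  1.1]
 [-0.7 -0. ]
 [ 0.4  0. ]
 [ 1.3  0.3]
 [-1.4 -0.4]]
tcp in chute [ -57.8 -253.4  231.1] yaw err -0.6924987488606105
0.231 [ -99.9 -248.5  231. ]
0.241 [ -97.  -243.1  241. ]
0.231 [ -13.4 -247.6  231. ]
0.241 [ -16.5 -242.3  241. ]
```

The fit agrees, with the chute origin at (0.580, 0.045) and the rack's rear face at y ≈ -201. I'll move to (-43, -226) in the chute frame, go down above the pedal, then press in small steps.

```bash
python3 -m inch '[[[27,15,0],0.7,0.15],[[0,0,35],0,0.15],[[0,0,35],0,0.15],[[0,0,35],0,0.15],[[0,0,35],0,0.15]]'
python3 -m inch '[[[0,0,0],0,0.15],[[0,0,10],0,0.15],[[0,0,10],0,0.15],[[0,0,5],0,0.15],[[0,0,0],0,0.15]]'
python3 -m inch '[[[0,0,5],0,0.15],[[0,0,5],0,0.15],[[0,0,5],0,0.15],[[0,0,5],0,0.15],[[0,0,0],0,0.15]]'
python3 - <<'E'
from h import *
from plant import monitor,viewer
q=np.load("q.npy")
s=monitor.read_state();print(tochute(s["eef_pos"],q).round(1),s["contact_force"],s["moment"])
im=viewer.get_image("wrist")
cv2.imwrite("pics/w2.png",cv2.resize(im[:,:,::-1],(800,600),interpolation=cv2.INTER_CUBIC))
E
```

```text
t: 2.65
eef_pos: [0.5179, -0.1807, 0.09]
tool_rot: [2.316, 2.122, -0.0]
contact_force: [0.5, -0.2, -0.2]
width: 0.854
finger_force: 0.0
t: 3.15
eef_pos: [0.5185, -0.1796, 0.0664]
tool_rot: [2.313, 2.125, -0.0]
contact_force: [-0.5, 0.8, -0.1]
width: 0.851
finger_force: 0.0
t: 3.65
eef_pos: [0.5186, -0.1796, 0.046]
tool_rot: [2.313, 2.126, -0.0]
contact_force: [1.3, -0.0, 2.9]
width: 0.846
finger_force: 1.2
[ -43.4 -228.6   46. ] [ 1.28253016 -0.02308088  2.9063713 ] [-0.11341015  0.04065477 -0.01888687]
```

View pics/w2.png

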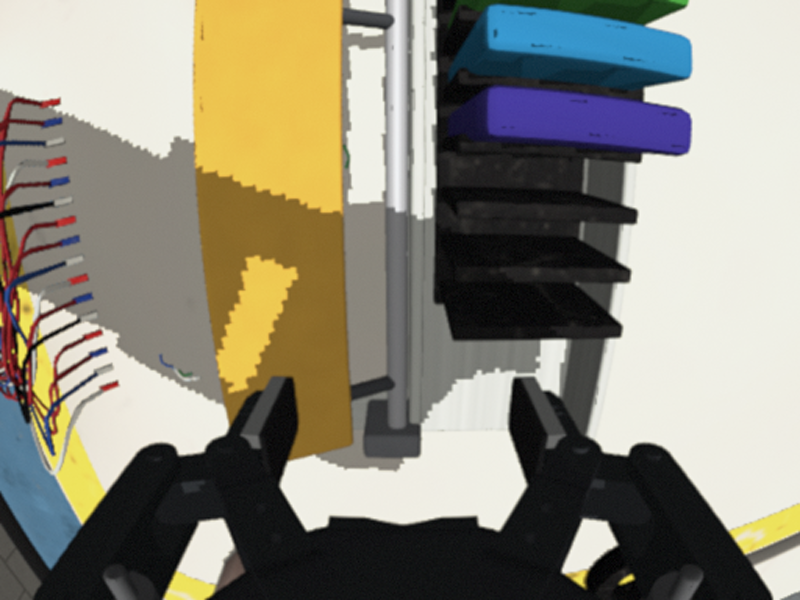

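The picture shows the left fingertip (about (265,400)) on the pedal and the right one (about (540,400)) centred behind the rack's rear upright (450–620, 335). I'll press further and get the gate angle from the pedal's edges.

```bash
cat >> h.py <<'E'
def pedal(th,w,q):
    c,s=np.cos(th),np.sin(th);P=[]
    for (x,z),ys in (((-15,21),np.linspace(-255,40,60)),((-53,46),np.linspace(40,-255,60))):
        P+=[[-44+c*x-s*z,y,24+s*x+c*z] for y in ys]
    return wproj(chute2w(np.array(P),q),w)
def gate_angle(im,w,q,vmax=235):
    hsv=cv2.cvtColor(im,cv2.COLOR_RGB2HSV);m=cv2.inRange(hsv,(12,140,60),(28,255,255))[:vmax]
    m[:,260:]=0
    best=[]
    for th in np.arange(0,.85,.01):
        for dx in (-4,-2,0,2,4):
            p=np.zeros((384,512),np.uint8);qq=q+np.array([dx/1000,0,0])
            cv2.fillPoly(p,[pedal(th,w,qq).round().astype(int)],255);p=p[:vmax]
            best.append(((p&m).sum()/max(1,(p|m).sum()),th.round(2),dx))
    return sorted(best)[-4:]
def look():
    from plant import monitor,viewer
    q=np.load("q.npy");p=viewer.camera_params("wrist");w=np.r_[p["rvec"],p["tvec"]];s=monitor.read_state();im=viewer.get_image("wrist")
    print(s["t"],"tcp",tochute(s["eef_pos"],q).round(1),"F",s["contact_force"].round(1),gate_angle(im,w,q)); return im
E
python3 -c 'from h import look;look()'
python3 -m inch '[[[0,0,5],0,0.15],[[0,0,5],0,0.15],[[0,0,5],0,0.15],[[0,0,5],0,0.15],[[0,0,0],0,0.15]]'
python3 -c 'from h import look;look()'
```

```text
3.7 tcp [ -43.2 -228.6   46.3] F [ 0.9 -0.9  3.1] [(np.float64(0.9443683443064823), np.float64(0.15), 0), (np.float64(0.9464705100367794), np.float64(0.16), 0), (np.float64(0.9468080386850628), np.float64(0.18), 0), (np.float64(0.947039254823686), np.float64(0.17), 0)]
t: 4.25
eef_pos: [0.5176, -0.1793, 0.0257]
tool_rot: [-2.311, -2.125, 0.002]
contact_force: [-2.6, -1.3, 5.5]
width: 0.847
finger_force: 2.2
4.25 tcp [ -44.4 -228.4   25.7] F [-2.6 -1.3  5.5] [(np.float64(0.9732234329887306), np.float64(0.56), 0), (np.float64(0.9752046673567328), np.float64(0.59), 0), (np.float64(0.9765646926747124), np.float64(0.57), 0), (np.float64(0.9770541035146169), np.float64(0.58), 0)]
```

```bash
python3 -m inch '[[[0,0,3],0,0.15],[[0,0,3],0,0.15],[[0,0,0],0,0.15],[[5,0,0],0,0.15],[[5,0,0],0,0.15]]'
python3 -c 'from h import look;look()'
python3 -m inch '[[[5,0,0],0,0.15],[[5,0,0],0,0.15],[[5,0,0],0,0.15],[[0,0,0],0,0.15]]'
python3 - <<'E'
from h import *
im=look();cv2.imwrite("pics/w3.png",cv2.resize(im[:,:,::-1],(800,600),interpolation=cv2.INTER_CUBIC))
E
```

```text
t: 4.8
eef_pos: [0.5202, -0.1706, 0.0212]
tool_rot: [2.311, 2.124, -0.0]
contact_force: [-0.5, -2.7, 4.8]
width: 0.852
finger_force: 2.6
4.8 tcp [ -42.6 -219.5   21.2] F [-0.5 -2.7  4.8] [(np.float64(0.9727349200851106), np.float64(0.68), 0), (np.float64(0.9759326113116726), np.float64(0.71), 0), (np.float64(0.9781959378733572), np.float64(0.69), 0), (np.float64(0.9816362271703778), np.float64(0.7), 0)]
t: 5.25
eef_pos: [0.5218, -0.1551, 0.0214]
tool_rot: [2.31, 2.124, 0.001]
contact_force: [-0.2, -2.5, 4.6]
width: 0.846
finger_force: 2.7
5.25 tcp [ -42.1 -203.9   21.4] F [-0.2 -2.5  4.6] [(np.float64(0.9712276531471302), np.float64(0.68), 0), (np.float64(0.9747267074516097), np.float64(0.71), 0), (np.float64(0.976091632071225), np.float64(0.7), 0), (np.float64(0.976727961329546), np.float64(0.69), 0)]
```

View pics/w3.png

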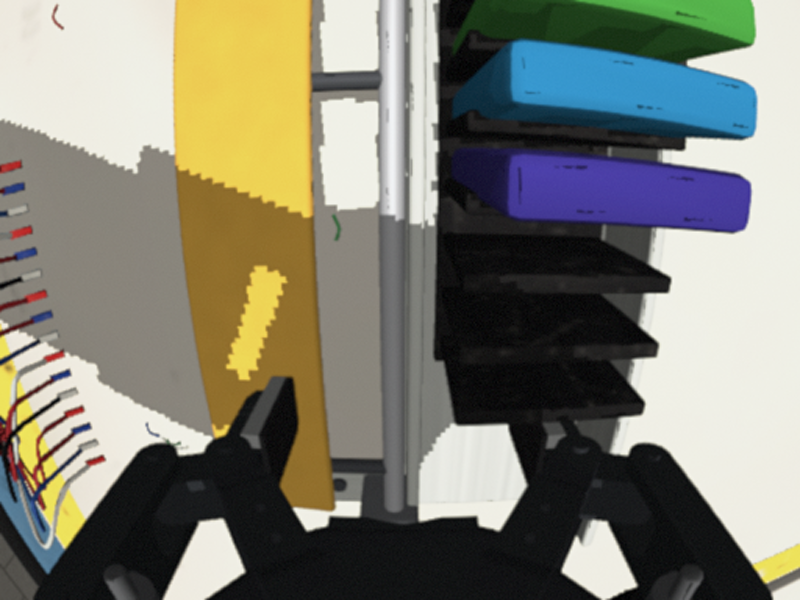

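The gate holds at 0.69–0.70, and the right finger meets the rack's rear at (550,415). Now I push.

```bash
python3 -m inch '[[[8,0,0],0,0.15],[[10,0,0],0,0.15],[[10,0,0],0,0.15],[[10,0,0],0,0.15],[[10,0,0],0,0.15]]'
python3 -c 'from h import look;look()'
python3 -m inch '[[[10,0,0],0,0.15],[[10,0,0],0,0.15],[[10,0,0],0,0.15],[[10,0,0],0,0.15],[[10,0,0],0,0.15]]'
python3 - <<'E'
from h import *
im=look();cv2.imwrite("pics/w4.png",cv2.resize(im[:,:,::-1],(800,600),interpolation=cv2.INTER_CUBIC))
E
```

```text
t: 5.8
eef_pos: [0.5259, -0.1076, 0.0214]
tool_rot: [2.31, 2.123, 0.0]
contact_force: [-0.5, -6.3, 5.8]
width: 0.85
finger_force: 3.5
5.8 tcp [ -41.9 -156.2   21.4] F [-0.5 -6.3  5.8] [(np.float64(0.9685593850731465), np.float64(0.69), 0), (np.float64(0.9692392613408269), np.float64(0.72), 0), (np.float64(0.974080016043317), np.float64(0.71), 0), (np.float64(0.9743576926921923), np.float64(0.7), 0)]
t: 6.35
eef_pos: [0.53, -0.0576, 0.0213]
tool_rot: [2.311, 2.124, 0.0]
contact_force: [-1.9, -5.7, 5.9]
width: 0.85
finger_force: 3.5
6.35 tcp [ -41.8 -106.    21.3] F [-1.9 -5.7  5.9] [(np.float64(0.9602545276554088), np.float64(0.66), 2), (np.float64(0.9606090863704443), np.float64(0.7), 0), (np.float64(0.9638930912758447), np.float64(0.72), 0), (np.float64(0.9653440482169764), np.float64(0.71), 0)]
```

View pics/w4.png

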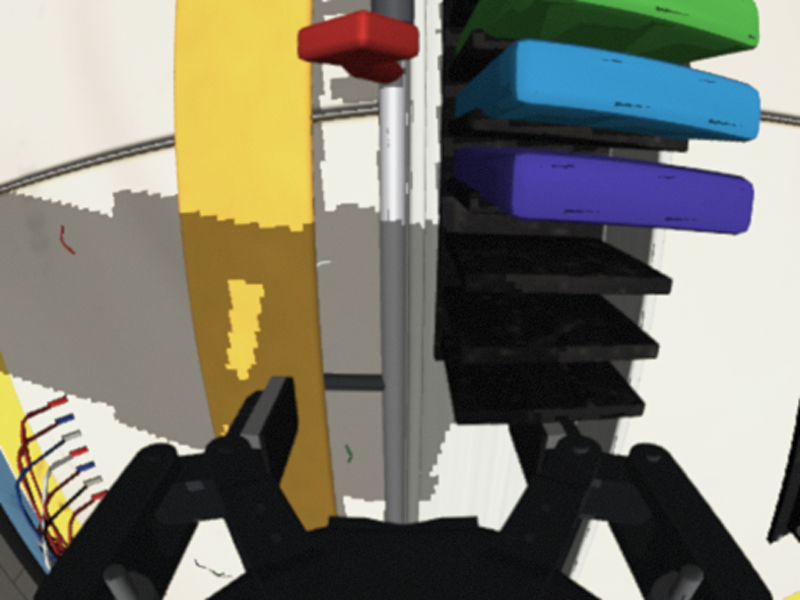

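The gate block (355,40) leans clear of the rack and lies between the fingers, and the rack is square on the finger. I carry on pushing, slowly at the end.

```bash
python3 -m inch '[[[10,0,0],0,0.15],[[10,0,0],0,0.15],[[10,0,0],0,0.15],[[10,0,0],0,0.15],[[10,0,0],0,0.15]]'
python3 -m inch '[[[10,0,0],0,0.15],[[10,0,0],0,0.15],[[10,0,0],0,0.15],[[8,0,0],0,0.15],[[5,0,0],0,0.15]]'
python3 - <<'E'
from h import *
im=look()
E
python3 -m inch '[[[3,0,0],0,0.15],[[3,0,0],0,0.15],[[0,0,0],0,0.15]]'
```

```text
t: 6.9
eef_pos: [0.5342, -0.0076, 0.0212]
tool_rot: [2.311, 2.124, 0.0]
contact_force: [-0.8, -5.5, 5.8]
width: 0.852
finger_force: 3.5
t: 7.4
eef_pos: [0.5377, 0.0355, 0.0212]
tool_rot: [2.311, 2.125, 0.0]
contact_force: [-1.1, -6.4, 6.3]
width: 0.85
finger_force: 3.7
7.4 tcp [-41.6 -12.6  21.2] F [-1.1 -6.4  6.3] [(np.float64(0.9294229852169766), np.float64(0.68), 2), (np.float64(0.9298910468972051), np.float64(0.65), 2), (np.float64(0.9301848049281314), np.float64(0.66), 2), (np.float64(0.9330896376350922), np.float64(0.67), 2)]
t: 7.75
eef_pos: [0.5382, 0.0415, 0.0211]
tool_rot: [2.311, 2.125, 0.001]
contact_force: [-0.8, -2.6, 5.8]
width: 0.85
finger_force: 3.0
```

```bash
for i in 1; do python3 -m inch '[[[3,0,0],0,0.15],[[3,0,0],0,0.15],[[3,0,0],0,0.15],[[0,0,0],0,0.15]]'; done
python3 -m inch '[[[2,0,0],0,0.15],[[0,0,0],0,0.15]]'
python3 -m inch '[[[2,0,0],0,0.15],[[0,0,0],0,0.15]]'
python3 -c 'from h import look;look()'
```

```text
t: 8.15
eef_pos: [0.5389, 0.0504, 0.0211]
tool_rot: [2.311, 2.125, 0.001]
contact_force: [-0.2, -3.5, 5.7]
width: 0.854
finger_force: 2.9
t: 8.35
eef_pos: [0.539, 0.0513, 0.0211]
tool_rot: [2.311, 2.123, -0.001]
contact_force: [-0.2, -10.2, 7.5]
width: 0.849
finger_force: 6.3
t: 8.55
eef_pos: [0.5393, 0.0514, 0.0213]
tool_rot: [2.311, 2.121, -0.005]
contact_force: [-3.2, -18.2, 7.9]
width: 0.849
finger_force: 11.3
8.55 tcp [-41.2   3.4  21.3] F [ -3.2 -18.2   7.9] [(np.float64(0.9130674002751031), np.float64(0.62), 2), (np.float64(0.9145770184623864), np.float64(0.65), 2), (np.float64(0.9178650442477876), np.float64(0.61), 2), (np.float64(0.9206657420249653), np.float64(0.63), 2)]
```

The stop is reached: TCP y = 3.4 matches the predicted home position, and the force rises sharply. I'll ease off, slide back along the pedal clear of the gate, then lift slowly so the gate shuts.

```bash
python3 -m inch '[[[-2,0,0],0,0.15],[[-2,0,0],0,0.15],[[-5,0,0],0,0.15],[[-10,0,0],0,0.15],[[-10,0,0],0,0.15]]'
python3 -m inch '[[[-10,0,0],0,0.15],[[-10,0,0],0,0.15],[[-10,0,0],0,0.15],[[-10,0,0],0,0.15],[[0,0,0],0,0.15]]'
python3 -m inch '[[[0,0,-5],0,0.15],[[0,0,-5],0,0.15],[[0,0,-5],0,0.15],[[0,0,-5],0,0.15],[[0,0,-5],0,0.15]]'
python3 -m inch '[[[0,0,-5],0,0.15],[[0,0,-5],0,0.15],[[0,0,-5],0,0.15],[[0,0,-10],0,0.15],[[0,0,-15],0,0.15]]'
python3 -m inch '[[[0,0,-30],0,0.15],[[0,0,-30],0,0.15],[[0,0,-30],0,0.15],[[-20,0,-10],0,0.15],[[0,0,0],0,0.15]]'
python3 - <<'E'
from h import *
im=look();cv2.imwrite("pics/w5.png",cv2.resize(im[:,:,::-1],(800,600),interpolation=cv2.INTER_CUBIC))
E
```

```text
t: 9.1
eef_pos: [0.5362, 0.027, 0.0207]
tool_rot: [-2.314, -2.123, -0.004]
contact_force: [-1.0, 3.3, 5.2]
width: 0.854
finger_force: 2.7
t: 9.6
eef_pos: [0.5327, -0.0142, 0.0206]
tool_rot: [-2.315, -2.124, -0.001]
contact_force: [-1.1, -1.2, 5.4]
width: 0.85
finger_force: 2.6
t: 10.1
eef_pos: [0.5326, -0.0139, 0.0458]
tool_rot: [2.313, 2.126, 0.001]
contact_force: [2.1, 0.1, 1.1]
width: 0.849
finger_force: 0.7
t: 10.6
eef_pos: [0.5315, -0.0138, 0.0852]
tool_rot: [-2.312, -2.124, 0.002]
contact_force: [1.0, -1.1, 0.6]
width: 0.848
finger_force: 0.0
t: 11.1
eef_pos: [0.5323, -0.0355, 0.1889]
tool_rot: [2.311, 2.12, 0.004]
contact_force: [0.2, 0.2, 0.4]
width: 0.849
finger_force: 0.0
11.1 tcp [-41.2 -83.8 188.9] F [0.2 0.2 0.4] [(np.float64(0.5507897406173018), np.float64(0.03), 0), (np.float64(0.5525303129310971), np.float64(0.02), 0), (np.float64(0.5544713078939703), np.float64(0.01), 0), (np.float64(0.555928738317757), np.float64(0.0), 0)]
```

View pics/w5.png

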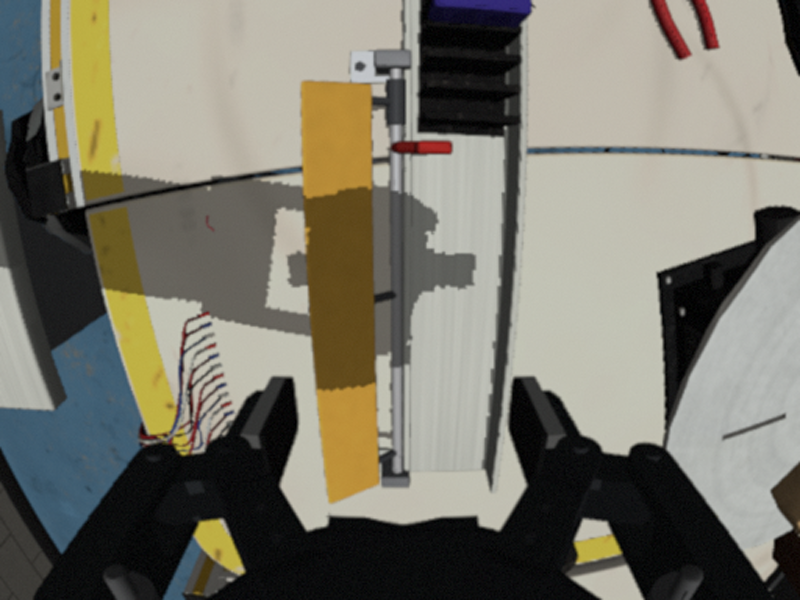

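The gate is shut at (420,147), just behind the rack's rear at (460,133). A quick numeric check that the rack is fully home, using the rear edge and the top view.

Run:
```python
from h import *
from plant import viewer
q=np.load("q.npy");p=viewer.camera_params("wrist");w=np.r_[p["rvec"],p["tvec"]]
for P in ([-28,14,62],[28,14,62],[-22,-4,70],[-22,4,70],[-28,10,62],[-28,18,62]): print(P,((wproj(chute2w([P],q),w)+.5)*1.5625-.5).round(0))
im=viewer.get_image("top")[150:225,145:305,::-1]
cv2.imwrite("pics/top1.png",cv2.resize(im,None,fx=5,fy=5,interpolation=cv2.INTER_CUBIC))
```

```text
[-28, 14, 62] [[426. 122.]]
[28, 14, 62] [[522. 125.]]
[-22, -4, 70] [[437. 153.]]
[-22, 4, 70] [[437. 139.]]
[-28, 10, 62] [[426. 129.]]
[-28, 18, 62] [[426. 115.]]
```

View pics/top1.png

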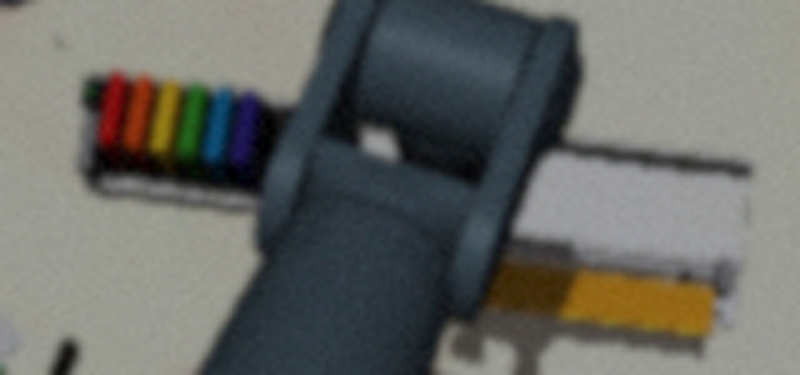

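Run:
```python
from h import *
from plant import viewer
q=np.load("q.npy");p=viewer.camera_params("wrist");w=np.r_[p["rvec"],p["tvec"]]
for P in ([0,8,10],[0,8,4],[0,14,10],[0,73,92],[0,40,55]): print(P,((wproj(chute2w([P],q),w)+.5)*1.5625-.5).round(0))
t=viewer.camera_params("top")
for P in ([-28,188,70],[28,188,70],[-28,178,92],[28,178,92],[-12,0,70]): print(P,((proj(chute2w([P],q),t)-[145,150]+.5)*5-.5).round(0))
```

```text
[0, 8, 10] [[465. 136.]]
[0, 8, 4] [[464. 137.]]
[0, 14, 10] [[465. 128.]]
[0, 73, 92] [[485.  11.]]
[0, 40, 55] [[475.  81.]]
[-28, 188, 70] [[ 88. 155.]]
[28, 188, 70] [[102.  78.]]
[-28, 178, 92] [[ 96. 149.]]
[28, 178, 92] [[110.  71.]]
[-12, 0, 70] [[360. 166.]]
```

The base plate's rear edge is predicted at row 136 for the home position and seen at about 133, and the red card sits at the stop. The rack is home and the gate is shut.

```bash
python3 -c 'from plant import order;print(order.sign_off())'
```

```text
the job is handed in; nothing more can be done
None
```

The rack is fully home against the end stop, the gate is shut behind it, and the job was handed in at about 11 s with the robot touching nothing.

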